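# Raise the tympan after a stone proof

## Robot

A 7-joint arm with a two-finger parallel gripper is mounted at the origin on a cart in front of the work surface, level with it; the furniture and walls round the work are solid. World frame = base frame: x ahead of the robot, y to its left, z up, the work surface at z = 0. Lengths are in m, angles in rad, forces in N, time in s.
With the tool pointing down it reaches from about 0.425 to 0.925 m from the base axis. Payload 6.8 kg.
Tool frame: the origin (TCP) lies midway between the tips of the shut fingers; the grasp point (between the pads) lies 19 mm behind it; z points along the fingers, y is the line along which they close (so a half turn about z gives the same grasp; the last joint's range is limited). The gripper opens to 85 mm and grips with 20 to 120 N. Pads are 22 mm wide; open, the fingers measure 114 mm over their backs; the gripper's body (76 mm by 85 mm) begins 54 mm behind the grasp point. The pads swing forward as they close: fully open they stand 13 mm farther back than shut.
Start: joints at [-1.263, 0.477, 0.022, 1.555, -0.011, 1.109, -0.083], TCP at [0.273, 0.618, 0.231] pointing down, gripper open.
Joint ranges: [-2.96, 2.96], [-0.34, 2.1], [-1.41, 1.46], [0.24, 2.44], [-1.37, 4.51], [0.17, 1.92], [-2.96, 2.96]. Speed limits (rad/s): [2.39, 2.39, 3.14, 3.14, 3.14, 3.14, 3.14].

## Interface

Orientations are given as a unit quaternion [w, x, y, z].
In Python, from station import * gives the robot as it stands. The module is installed in compiled form; this text tells all that it offers.
- The arm moves only by the shell command python3 -m jog 'ROWS' [OPENING] [FORCE]. ROWS is JSON, a list of rows, each an object of numbers: "x", "y", "z": the shift along the tool's x, y, z in m; "ax", "ay", "az": the turn, a rotation vector about the tool's x, y, z in rad. In form: [{"x": .., "y": .., "z": .., "ax": .., "ay": .., "az": ..}, ...]. A call has 1 to 12 rows; each row is the pose to reach, as a shift and turn from the pose commanded when the call began, along the tool's axes at that moment; what a row does not reach only later rows make up. A row lasts 1/10 s, in which the tool goes at most 50 mm and 8.59 degrees, less where a joint would pass 70% of its speed; a pose out of reach is approached as far as the arm can. A call with a gripper value outside its range is refused whole. OPENING is the opening, from 0 (shut) to 1 (fully open), set as the call begins (- or left out, the last holds). The fingers move at their own pace and stop on an object; FORCE is the grip in N (left out, the last holds). Time passes only in rows, so rows that repeat a pose let the fingers close. It gives the time, the measured TCP pose, the force, the opening and the grip force at its end, in the units of the state.
- get_obs(): the state, without advancing time (a new reading comes with each control period).
- read_camera(name): name is "side" or "top"; returns the picture (384x512x3 uint8, red, green, blue); there is no depth.
- camera_params(name): a dict with "K" (3x3 intrinsics, pixels), "origin" and "attitude" of the camera in the world. Camera axes: x right, y up, looking along -z (the intrinsics and any distortion apply to the point x, -y, -z); pixel columns grow to the right and rows downward; lengths in m; the calibration is good to about 2 mm. A picture is of the moment at which its call begins. camera_params takes no time and is no camera call.
- hand_in(): hands the job in; it is judged then, once.
The state is a dict: "t": time; "q": joint angles; "joint_vel": joint speeds; "joint_torque": joint torques, N m; "eef_pos": TCP position; "tool_rot": TCP orientation; "contact_force": force on the tool from outside, world axes, zero at the start; "torque": the same for the moment, N m; "gripper_width": opening from 0.0 (shut) to 1.0 (fully open); "grasp_force": force on a finger pad.
Only numpy, scipy, OpenCV 4.12 (cv2) and the standard library are available. Lean on these libraries where they do the work, as an engineer would, in place of code of your own. Each camera call takes 0.05 s, during which the arm holds its last target. There are 200 camera calls.

## Task

A stone proof has just been struck and the planer block still stands on the closed tympan of the proofing frame. Set the planer aside on the bare bench, sole down, swing the catch a quarter turn clear of the frame, then raise the tympan steadily by its front bar and hold it open at 60 degrees so that the proof and the type can be looked over: it falls shut if let go, so finish while holding it there. Leave the other tools as they lie.

Things in the scene. Friction and masses are not known exactly. Their poses are not given: they have to be found in the camera images.
- proof_bed: The proofing frame's fixed bed, screwed to the bench: a dark iron plate 280 x 400 x 12 mm. Origin: centre of its underside, on the bench. Its x axis points away from the robot towards the hinge, y to the left, z up. On it lie a locked-up type forme and, over that, the closed tympan. The bench to the right of the bed's near half (the half with the pull bar) is bare for about 200 mm.
- tympan (a joint): Opening angle of the tympan in rad: 0 closed (level), 1.047 = 60 degrees, stop at 1.45. The tympan is a flat steel frame 200 x 280 mm, 10 mm thick, with a paper-covered sheet, 0.7 kg, hinged along its far edge; its near edge rises as it opens. Nothing holds it up: let go at any angle it falls shut. While the catch is over it, it cannot be lifted.
- tympan_hinge (a point): Point on the tympan's hinge axis, midway along it, 100 mm beyond the bed's origin and 37 mm above the bench; the axis runs along the bed's y.
- tympan_bar (a point): Middle of the round pull bar along the tympan's near edge, 10 mm in diameter, straight for 110 mm along the bed's y, standing 35 mm clear of the frame. 240 mm from the hinge axis along the tympan and 18 mm above the tympan's underside: with the tympan closed it is 55 mm above the bench and 140 mm on the robot's side of the bed's origin. Being round, it can turn between the fingers as the tympan opens.
- catch (a joint): Turn of the swing catch in rad: 0 to 0.2 = closed, its nose reaching 17 mm over the top of the tympan's right-hand rail; 1.57 = a quarter turn, nose pointing away from the robot, clear of the tympan; stop at 1.65. Growing values turn it clockwise seen from above, so the knob on its tail comes from the right towards the robot. Stiff enough to stay where it is left (about 1.5 N at the knob).
- catch_pivot (a point): Centre of the catch's upright pivot, at the right of the tympan: in the bed's frame 60 mm towards the robot, 168 mm to the right, 48 mm up.
- catch_knob (a point): Middle of the catch's upright steel knob, 16 mm in diameter and 25 mm tall, 45 mm from the pivot on the tail; knob from 64 to 90 mm above the bench.
- planer: Planer block, a plain beech block 68 x 152 x 40 mm with a leather sole, about 0.33 kg. Origin: centre of its sole; x across its 68 mm width, y along its length, z up. It starts sole down on the tympan sheet, whose top is 45 mm above the bench.
- type_brush: Bystander: wooden type brush, 40 x 177 x 42 mm, on the bench left of the bed. Leave it.
- tweezers: Bystander: steel tweezers, 10 x 122 x 9 mm, on the left margin of the bed plate. Leave them.
- quoin_key: Bystander: T-shaped quoin key, 70 x 105 x 10 mm, at the right. Leave it.
- ink_tin: Bystander: round ink tin, 88 mm across, 47 mm tall, on the bench to the right, beside the bed's far corner. Leave it.
Things that resemble listed ones, but are neither listed nor needed, are in the scene too. Of the things that look like the planer, the larger one is meant.

How it is judged:
On the way, in this order (a step that is already met when the one before it is completed fails the run):
1. the planer stands sole down on the bench, let go, and the catch is swung clear, the tympan still closed (height (world z) of planer below 0.008 m and angle between planer's own z axis and vertical below 0.1 rad and contact force between the fingers and planer below 0.1 N and value of joint catch above 1.2 rad and value of joint tympan below 0.06 rad), for 0.2 s.
2. the tympan is raised past 30 degrees by the fingers (value of joint tympan above 0.52 rad and contact force between the fingers and tympan above 0.5 N), for 0.1 s.
At the end, for the whole second after the job is handed in: The fingers hold the tympan still at 60 degrees (53 to 67 degrees), pressing on it with more than 1 N and nothing else propping it; the catch is swung clear (more than 1.2 rad); the planer stands still on the bench on its sole, untouched and clear of the tympan (value of joint tympan between 0.93 and 1.17 rad and velocity of joint tympan between -0.1 and 0.1 rad/s and contact force between the fingers and tympan above 1 N and contact force between planer and tympan below 0.05 N and value of joint catch above 1.2 rad and height (world z) of planer below 0.008 m and angle between planer's own z axis and vertical below 0.1 rad and linear speed of planer below 0.02 m/s and contact force between the arm and planer below 0.1 N); the arm keeps its last pose, push and grip.
It fails at once if the tympan is lifted while the planer is not yet on the bench (value of joint tympan above 0.1 rad and height (world z) of planer above 0.02 m).
It fails at once if the tympan is jerked up (velocity of joint tympan above 2.5 rad/s).
It fails at once if the tympan is let fall (velocity of joint tympan below -2.5 rad/s).
It fails at once if another tool is moved more than 3 cm (distance of any of type_brush, tweezers, quoin_key, ink_tin from where it was at the start of the episode above 0.03 m).
It also fails if it takes over 58 s, if anything falls off the work surface, if the arm or the gripper's body presses on something with over 40 N, if the wrist force passes 120 N, or if a joint passes its speed limit or range.

## Working session

There is one attempt and no reset: what is moved stays moved. The work goes in short steps, Python scripts to look and compute and a shell command to move; the robot and the scene stay as the last step left them, time stands still between calls to the robot, and variables do not carry over. Pictures are saved under pics/ and viewed, at most 10 in all, crops included, and the job is handed in when it is done.

```bash
mkdir -p pics; cat > h.py <<'E'
from station import *
import numpy as np, cv2
from scipy.spatial.transform import Rotation as R
def snap(n,f):
    im=read_camera(n); cv2.imwrite(f,cv2.cvtColor(im,cv2.COLOR_RGB2BGR)); return im
def cam(n):
    p=camera_params(n); a=np.array(p["attitude"],float)
    M=a if a.shape==(3,3) else R.from_quat(a.ravel()[[1,2,3,0]]).as_matrix()
    return np.array(p["K"]),np.array(p["origin"]),M,p
def ray(n,u,v,z):
    K,o,M,p=cam(n); d=np.linalg.inv(K)@[u,v,1]; d=M@[d[0],-d[1],-d[2]]
    return o+d*(z-o[2])/d[2]
def proj(n,P):
    K,o,M,p=cam(n); c=M.T@(np.array(P)-o); h=K@[c[0],-c[1],-c[2]]; return h[:2]/h[2]
def state():
    s=get_obs(); q=np.array(s["tool_rot"]); return s,np.array(s["eef_pos"]),R.from_quat(q[[1,2,3,0]])
def rel(P,Rt=None):
    "shift in tool axes, and rotvec, from the current pose"
    s,p,r=state(); return r.inv().apply(np.array(P)-p).round(4), None if Rt is None else (r.inv()*Rt).as_rotvec().round(4)
E
python3 - <<'E'
from h import *
for n in("top","side"):
    im=snap(n,f"pics/{n}0.png"); print(n,im.shape,camera_params(n))
s=get_obs();print(s)
E
```

```text
top (384, 512, 3) {'K': array([[374.45750001,   0.        , 252.81658855],
       [  0.        , 374.45750001, 194.8367845 ],
       [  0.        ,   0.        ,   1.        ]]), 'origin': array([ 0.32150287, -0.0567649 ,  1.26474156]), 'attitude': array([ 0.70491889,  0.07795461, -0.07556863, -0.70092925])}
side (384, 512, 3) {'K': array([[468.39830231,   0.        , 256.29915041],
       [  0.        , 468.39830231, 195.97205618],
       [  0.        ,   0.        ,   1.        ]]), 'origin': array([0.58484239, 1.16391408, 0.72973352]), 'attitude': array([0.01702872, 0.00175694, 0.51293926, 0.85825419])}
{'t': 0.1, 'q': array([-1.26306107,  0.4777265 ,  0.02234024,  1.55632209, -0.0114972 ,
        1.10929616, -0.0831157 ]), 'joint_vel': array([ 0.00030464, -0.00285431,  0.0006018 , -0.00232757,  0.00209634,
       -0.00019933,  0.00103432]), 'joint_torque': array([ 4.13163478e-03, -5.97761786e+01,  1.61379945e+00, -2.81954938e+01,
        1.28061921e-02,  5.01056638e-03, -6.71580381e-06]), 'eef_pos': array([0.27246787, 0.61699838, 0.23042969]), 'tool_rot': array([-1.08779146e-04,  2.06418828e-01,  9.78463391e-01, -8.04654699e-04]), 'contact_force': array([-0.27919188,  0.58339975,  0.51696894]), 'torque': array([ 0.03089474,  0.03118743, -0.01059551]), 'grasp_force': 0.0, 'gripper_width': 0.9996095659952543}
```

View pics/top0.png

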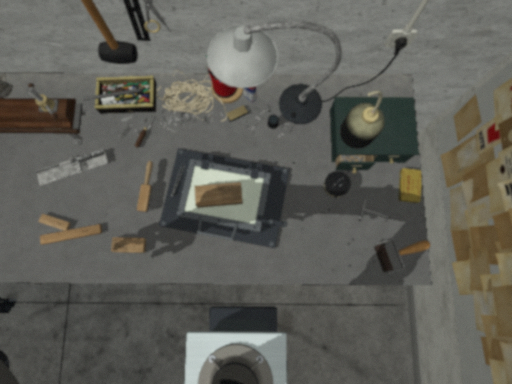

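View pics/side0.png

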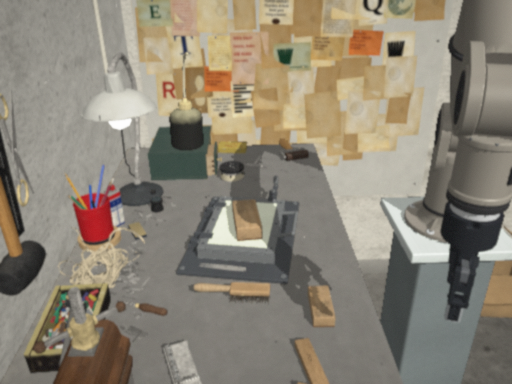

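```bash
python3 - <<'E'
from h import *
im=cv2.imread("pics/top0.png")
c=im[140:255,105:305]; c=cv2.resize(c,None,fx=4,fy=4,interpolation=cv2.INTER_CUBIC)
c=np.clip(c.astype(float)*1.5,0,255).astype(np.uint8)
cv2.imwrite("pics/c1.png",c)
for uv in [(178,150),(291,169),(276,246),(161,228)]: print(ray("top",*uv,0.012).round(3))
E
```

```text
[0.759 0.213 0.012]
[ 0.691 -0.184  0.012]
[ 0.425 -0.13   0.012]
[0.483 0.256 0.012]
```

View pics/c1.png

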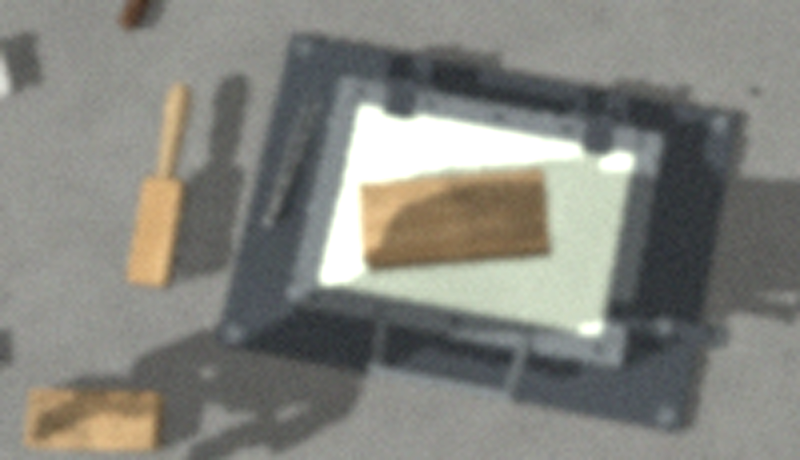

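```bash
cat >> h.py <<'E'
def c1(x,y,z): return ray("top",105+(x+.5)/4-.5,140+(y+.5)/4-.5,z)
E
python3 - <<'E'
from h import *
C=np.array([c1(x,y,.012) for x,y in [(292,36),(742,114),(686,430),(220,340)]])
from scipy.optimize import least_squares
def fit(C,a,b): # corners TL,TR,BR,BL in frame x far, y left
    L=np.array([[a/2,b/2],[a/2,-b/2],[-a/2,-b/2],[-a/2,b/2]])
    f=lambda p:(L@np.array([[np.cos(p[2]),np.sin(p[2])],[-np.sin(p[2]),np.cos(p[2])]])+p[:2]-C[:,:2]).ravel()
    r=least_squares(f,[.55,0,0]); return r.x,abs(r.fun).max()
b,e=fit(C,.28,.4); print("bed",b,e)
P=np.array([c1(x,y,.085) for x,y in [(361,185),(545,170),(550,250),(368,268)]])
print("planer",fit(P,.068,.152), np.linalg.norm(P[0]-P[1]),np.linalg.norm(P[1]-P[2]))
Q=[c1(x,y,.04) for x,y in [(28,390),(162,392),(158,450)]];print("small",np.linalg.norm(Q[0]-Q[1]),np.linalg.norm(Q[1]-Q[2]))
Rb=R.from_euler('z',b[2])
w=lambda p:Rb.apply(p)+[b[0],b[1],0]
for n,p,uv in [("bar",(-.14,0,.055),(447,382)),("knob",(-.06,-.213,.088),(716,332)),("pivot",(-.06,-.168,.05),(664,326)),("barL",(-.14,.055,.06),(375,367)),("barR",(-.14,-.055,.06),(517,394))]:
    print(n,w(p).round(3),"meas",c1(*uv,p[2]).round(3),"proj side",proj("side",w(p)).round(0))
E
```

```text
bed [ 0.59321498  0.04122186 -0.17899035] 0.002865298840064201
planer (array([0.58402779, 0.05837568, 0.09752519]), np.float64(0.002810511852249682)) 0.14972462398623446 0.06646345147795864
small 0.10979530725090976 0.046968308002659324
bar [0.455 0.066 0.055] meas [0.455 0.065 0.055] proj side [294. 222.]
knob [ 0.496 -0.158  0.088] meas [ 0.492 -0.15   0.088] proj side [274. 176.]
pivot [ 0.504 -0.113  0.05 ] meas [ 0.502 -0.111  0.05 ] proj side [273. 193.]
barL [0.465 0.12  0.06 ] meas [0.466 0.123 0.06 ] proj side [293. 231.]
barR [0.446 0.012 0.06 ] meas [0.445 0.008 0.06 ] proj side [296. 210.]
```

```bash
cat >> h.py <<'E'
def down(a): # tool down, tool y at world angle a
    y=np.array([np.cos(a),np.sin(a),0]); z=np.array([0,0,-1.]); return R.from_matrix(np.c_[np.cross(y,z),y,z])
B=np.array([.5932,.0412,0]); RB=R.from_euler('z',-.179)
def w(p): return RB.apply(p)+B
E
python3 -c "
from h import *
print(rel([.584,.058,.15],down(.0975)))"
```

```text
(array([-0.5108, -0.3854,  0.0811]), array([-1.4000e-03,  1.0000e-03,  1.0575e+00]))
```

```bash
python3 -m jog '[{"x":-0.04,"y":-0.03,"z":0,"az":0.08},{"x":-0.08,"y":-0.06,"z":0,"az":0.16},{"x":-0.12,"y":-0.09,"z":0,"az":0.25},{"x":-0.16,"y":-0.12,"z":0,"az":0.33},{"x":-0.2,"y":-0.15,"z":0,"az":0.41},{"x":-0.24,"y":-0.18,"z":0,"az":0.5},{"x":-0.28,"y":-0.21,"z":0,"az":0.58},{"x":-0.32,"y":-0.24,"z":0.02,"az":0.66},{"x":-0.36,"y":-0.27,"z":0.03,"az":0.75},{"x":-0.4,"y":-0.3,"z":0.04,"az":0.83},{"x":-0.44,"y":-0.33,"z":0.05,"az":0.91},{"x":-0.475,"y":-0.36,"z":0.06,"az":1.0}]' 1 40
python3 -c "
from h import *
print(rel([.584,.058,.12],down(.0975)),get_obs()['q'])"
```

```text
(array([-0.5108, -0.3853,  0.1111]), array([-1.4000e-03,  1.0000e-03,  1.0575e+00])) [-1.26306107  0.4777265   0.02234024  1.55632209 -0.0114972   1.10929616
 -0.0831157 ]validation failed for argument at $[0]...
```

```bash
python3 -m jog '[{"x":-0.04,"y":-0.03,"z":0.0,"ax":0.0,"ay":0.0,"az":0.08},{"x":-0.08,"y":-0.06,"z":0.0,"ax":0.0,"ay":0.0,"az":0.16},{"x":-0.12,"y":-0.09,"z":0.0,"ax":0.0,"ay":0.0,"az":0.25},{"x":-0.16,"y":-0.12,"z":0.0,"ax":0.0,"ay":0.0,"az":0.33},{"x":-0.2,"y":-0.15,"z":0.0,"ax":0.0,"ay":0.0,"az":0.41},{"x":-0.24,"y":-0.18,"z":0.0,"ax":0.0,"ay":0.0,"az":0.5},{"x":-0.28,"y":-0.21,"z":0.0,"ax":0.0,"ay":0.0,"az":0.58},{"x":-0.32,"y":-0.24,"z":0.02,"ax":0.0,"ay":0.0,"az":0.66},{"x":-0.36,"y":-0.27,"z":0.03,"ax":0.0,"ay":0.0,"az":0.75},{"x":-0.4,"y":-0.3,"z":0.04,"ax":0.0,"ay":0.0,"az":0.83},{"x":-0.44,"y":-0.33,"z":0.05,"ax":0.0,"ay":0.0,"az":0.91},{"x":-0.475,"y":-0.36,"z":0.06,"ax":0.0,"ay":0.0,"az":1.0}]' 1 40
python3 -c "
from h import *
print(rel([.584,.058,.12],down(.0975)),get_obs()['q'])"
```

```text
t: 1.3
eef_pos: [0.5608, 0.0982, 0.1717]
tool_rot: [0.0, 0.651, 0.759, 0.0]
contact_force: [0.3, -0.6, 1.1]
gripper_width: 1.0
grasp_force: 0.0
(array([-0.0432,  0.0168,  0.0517]), array([ 0.0003, -0.0001,  0.0546])) [-0.59888205  0.38765096  0.40197393  1.89340684 -0.19045681  0.89738287
  0.04784245]
```

```bash
python3 -m jog '[{"x":-0.04,"y":0.017,"z":0.03,"ax":0.0,"ay":0.0,"az":0.055},{"x":-0.04,"y":0.017,"z":0.05,"ax":0.0,"ay":0.0,"az":0.055},{"x":-0.04,"y":0.017,"z":0.05,"ax":0.0,"ay":0.0,"az":0.055},{"x":-0.04,"y":0.017,"z":0.05,"ax":0.0,"ay":0.0,"az":0.055}]'
python3 - <<'E'
from h import *
print(rel([.584,.058,.042],down(.0975)))
im=snap("top","pics/t1.png"); c=cv2.resize(im[140:255,105:305][:,:,::-1],None,fx=4,fy=4,interpolation=cv2.INTER_CUBIC)
cv2.imwrite("pics/c2.png",c)
E
```

```text
t: 1.7
eef_pos: [0.5825, 0.0637, 0.122]
tool_rot: [-0.001, 0.671, 0.742, -0.0]
contact_force: [-1.1, 0.3, 0.6]
gripper_width: 1.0
grasp_force: 0.0
(array([-0.0058,  0.001 ,  0.08  ]), array([-0.0014, -0.0003,  0.0034]))
```

```bash
python3 -m jog '[{"x":-0.006,"y":0.001,"z":0.03,"ax":0.0,"ay":0.0,"az":0.003},{"x":-0.006,"y":0.001,"z":0.05,"ax":0.0,"ay":0.0,"az":0.003},{"x":-0.006,"y":0.001,"z":0.07,"ax":0.0,"ay":0.0,"az":0.003},{"x":-0.006,"y":0.001,"z":0.08,"ax":0.0,"ay":0.0,"az":0.003},{"x":-0.006,"y":0.001,"z":0.08,"ax":0.0,"ay":0.0,"az":0.003}]'
python3 -m jog '[{"x":0.0,"y":0.0,"z":0.0,"ax":0.0,"ay":0.0,"az":0.0},{"x":0.0,"y":0.0,"z":0.0,"ax":0.0,"ay":0.0,"az":0.0},{"x":0.0,"y":0.0,"z":0.0,"ax":0.0,"ay":0.0,"az":0.0},{"x":0.0,"y":0.0,"z":0.0,"ax":0.0,"ay":0.0,"az":0.0},{"x":0.0,"y":0.0,"z":0.0,"ax":0.0,"ay":0.0,"az":0.0}]' 0 50
python3 -c "
from h import *
print(w([-.08,-.32,0]));print(rel([.584,.058,.1]),rel(w([-.08,-.32,.1]),down(-.179)))"
```

```text
t: 2.25
eef_pos: [0.5842, 0.0582, 0.042]
tool_rot: [-0.0, 0.671, 0.741, -0.0]
contact_force: [0.0, 0.2, 0.3]
gripper_width: 0.998
grasp_force: 0.0
t: 2.75
eef_pos: [0.586, 0.0576, 0.0439]
tool_rot: [0.001, 0.672, 0.741, 0.001]
contact_force: [-0.5, 1.7, 7.2]
gripper_width: 0.789
grasp_force: 57.0
[ 0.45750362 -0.25944346  0.        ]
(array([ 0.0006, -0.0018, -0.0561]), None) (array([-0.303 , -0.1585, -0.0569]), array([ 0.0028, -0.0013,  0.2763]))
```

```bash
python3 -m jog '[{"x":0.0,"y":0.0,"z":-0.015,"ax":0.0,"ay":0.0,"az":0.0},{"x":0.0,"y":0.0,"z":-0.04,"ax":0.0,"ay":0.0,"az":0.0},{"x":0.0,"y":0.0,"z":-0.075,"ax":0.0,"ay":0.0,"az":0.0},{"x":-0.02,"y":-0.01,"z":-0.085,"ax":0.0,"ay":0.0,"az":0.03},{"x":-0.06,"y":-0.03,"z":-0.085,"ax":0.0,"ay":0.0,"az":0.07},{"x":-0.1,"y":-0.05,"z":-0.085,"ax":0.0,"ay":0.0,"az":0.11},{"x":-0.14,"y":-0.075,"z":-0.085,"ax":0.0,"ay":0.0,"az":0.15},{"x":-0.18,"y":-0.095,"z":-0.085,"ax":0.0,"ay":0.0,"az":0.19},{"x":-0.22,"y":-0.115,"z":-0.085,"ax":0.0,"ay":0.0,"az":0.22},{"x":-0.26,"y":-0.135,"z":-0.085,"ax":0.0,"ay":0.0,"az":0.25},{"x":-0.29,"y":-0.15,"z":-0.085,"ax":0.0,"ay":0.0,"az":0.277},{"x":-0.303,"y":-0.158,"z":-0.085,"ax":0.0,"ay":0.0,"az":0.277}]'
python3 - <<'E'
from h import *
print(rel(w([-.08,-.32,.05]),down(-.179)),get_obs()['grasp_force'])
im=snap("top","pics/t3.png"); im2=snap("side","pics/s3.png")
c=cv2.resize(im[140:270,200:400][:,:,::-1],None,fx=2,fy=2,interpolation=cv2.INTER_CUBIC)
d=cv2.resize(im2[120:290,160:360][:,:,::-1],None,fx=2,fy=2,interpolation=cv2.INTER_CUBIC)
cv2.imwrite("pics/c3.png",np.vstack([c,d]))
for x in[-.156,-.004]:
  for y in[-.286,-.354]: print(proj("top",w([x,y,0])).round(0))
for p in [(-.08,-.24),(-.08,-.4)]: print(proj("top",w([*p,0])).round(0))
E
```

```text
t: 3.95
eef_pos: [0.4535, -0.2642, 0.1277]
tool_rot: [0.0, 0.77, 0.638, -0.001]
contact_force: [-0.2, 0.3, -4.1]
gripper_width: 0.789
grasp_force: 58.4
(array([0.0055, 0.0031, 0.0777]), array([-0.0004,  0.0016, -0.0084])) 58.353161215782166
[301. 257.]
[321. 261.]
[308. 213.]
[327. 217.]
[291. 232.]
[338. 241.]
```

View pics/c3.png

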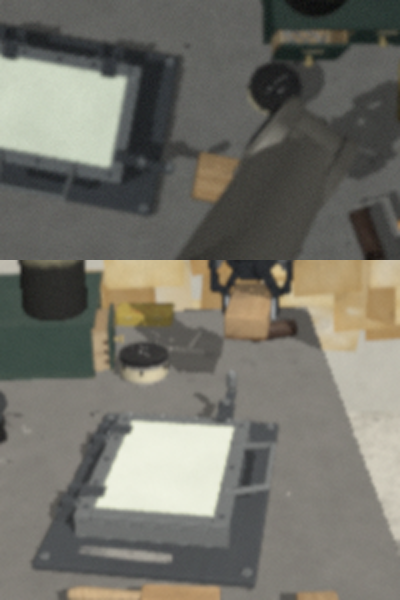

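```bash
python3 -m jog '[{"x":0.004,"y":0.003,"z":0.03,"ax":0.0,"ay":0.0,"az":-0.008},{"x":0.004,"y":0.003,"z":0.06,"ax":0.0,"ay":0.0,"az":-0.008},{"x":0.004,"y":0.003,"z":0.09,"ax":0.0,"ay":0.0,"az":-0.008},{"x":0.004,"y":0.003,"z":0.11,"ax":0.0,"ay":0.0,"az":-0.008},{"x":0.004,"y":0.003,"z":0.118,"ax":0.0,"ay":0.0,"az":-0.008},{"x":0.004,"y":0.003,"z":0.122,"ax":0.0,"ay":0.0,"az":-0.008},{"x":0.004,"y":0.003,"z":0.124,"ax":0.0,"ay":0.0,"az":-0.008},{"x":0.004,"y":0.003,"z":0.124,"ax":0.0,"ay":0.0,"az":-0.008}]'
```

```text
t: 4.85
eef_pos: [0.461, -0.2566, 0.0039]
tool_rot: [0.001, 0.765, 0.644, 0.0]
contact_force: [-1.0, -0.2, -3.8]
gripper_width: 0.789
grasp_force: 58.2
```

```bash
python3 -m jog '[{"x":0.0,"y":0.0,"z":0.002,"ax":0.0,"ay":0.0,"az":0.0},{"x":0.0,"y":0.0,"z":0.004,"ax":0.0,"ay":0.0,"az":0.0},{"x":0.0,"y":0.0,"z":0.004,"ax":0.0,"ay":0.0,"az":0.0}]'
```

```text
t: 5.15
eef_pos: [0.4604, -0.2564, -0.0008]
tool_rot: [0.0, 0.765, 0.644, 0.0]
contact_force: [-0.1, 0.6, -4.2]
gripper_width: 0.787
grasp_force: 58.2
```

```bash
python3 -m jog '[{"x":0.0,"y":0.0,"z":0.001,"ax":0.0,"ay":0.0,"az":0.0},{"x":0.0,"y":0.0,"z":0.002,"ax":0.0,"ay":0.0,"az":0.0},{"x":0.0,"y":0.0,"z":0.002,"ax":0.0,"ay":0.0,"az":0.0}]'
```

```text
t: 5.45
eef_pos: [0.4605, -0.2564, -0.0011]
tool_rot: [-0.0, 0.765, 0.644, 0.001]
contact_force: [-5.8, 3.8, 19.5]
gripper_width: 0.789
grasp_force: 60.9
```

```bash
python3 -m jog '[{"x":0.0,"y":0.0,"z":0.0,"ax":0.0,"ay":0.0,"az":0.0},{"x":0.0,"y":0.0,"z":0.0,"ax":0.0,"ay":0.0,"az":0.0},{"x":0.0,"y":0.0,"z":0.0,"ax":0.0,"ay":0.0,"az":0.0},{"x":0.0,"y":0.0,"z":-0.03,"ax":0.0,"ay":0.0,"az":0.0},{"x":0.0,"y":0.0,"z":-0.08,"ax":0.0,"ay":0.0,"az":0.0},{"x":0.0,"y":0.0,"z":-0.13,"ax":0.0,"ay":0.0,"az":0.0},{"x":0.0,"y":0.0,"z":-0.13,"ax":0.0,"ay":0.0,"az":0.0}]' 1 20
python3 - <<'E'
from h import *
K=lambda a:w([-.06-.045*np.sin(a),-.168-.045*np.cos(a),.068])
print(K(0),K(.1),K(.2),rel(K(.1)+[0,0,.06],down(-.45)),get_obs()['q'].round(2))
im=snap("top","pics/t4.png"); im2=snap("side","pics/s4.png")
c=cv2.resize(im[190:270,230:360][:,:,::-1],None,fx=4,fy=4,interpolation=cv2.INTER_CUBIC)
d=cv2.resize(im2[120:200,220:350][:,:,::-1],None,fx=4,fy=3,interpolation=cv2.INTER_CUBIC)
cv2.imwrite("pics/c4.png",np.vstack([c,d]))
for a in(0,.2): print(proj("top",K(a)+[0,0,.022]),proj("side",K(a)+[0,0,.009]))
E
```

```text
t: 6.15
eef_pos: [0.4639, -0.2588, 0.1328]
tool_rot: [0.005, 0.765, 0.643, 0.003]
contact_force: [0.1, -0.3, -0.6]
gripper_width: 1.002
grasp_force: 0.0
[ 0.49623494 -0.157714    0.068     ] [ 0.49185425 -0.15669291  0.068     ] [ 0.48759738 -0.15523958  0.068     ] (array([0.1054, 0.0099, 0.0047]), array([0.0106, 0.0003, 0.2772])) [-0.04  0.4   0.55  2.03 -0.29  0.78  0.5 ]
[286.08136672 221.22881254] [274.39702607 179.1100796 ]
[285.3336418  223.93679792] [277.1917757  179.38423908]
```

View pics/c4.png

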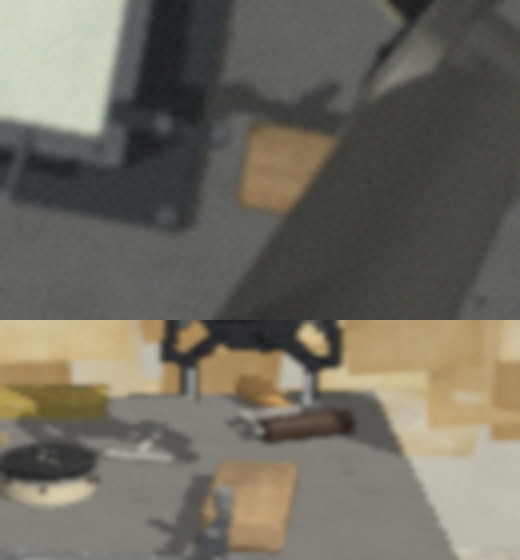

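```bash
python3 -m jog '[{"x":0.04,"y":0.004,"z":0.0,"ax":0.0,"ay":0.0,"az":0.1},{"x":0.08,"y":0.008,"z":0.0,"ax":0.0,"ay":0.0,"az":0.2},{"x":0.105,"y":0.01,"z":0.0,"ax":0.0,"ay":0.0,"az":0.277},{"x":0.105,"y":0.01,"z":0.0,"ax":0.0,"ay":0.0,"az":0.277},{"x":0.105,"y":0.01,"z":0.0,"ax":0.0,"ay":0.0,"az":0.277}]' 0.7
python3 - <<'E'
from h import *
print(rel([.4925,-.154,.068],down(-.45)))
im=snap("top","pics/t5.png"); im2=snap("side","pics/s5.png")
c=cv2.resize(im[190:270,230:360][:,:,::-1],None,fx=4,fy=4,interpolation=cv2.INTER_CUBIC)
d=cv2.resize(im2[120:200,220:350][:,:,::-1],None,fx=4,fy=3,interpolation=cv2.INTER_CUBIC)
cv2.imwrite("pics/c5.png",np.vstack([c,d]))
E
```

```text
t: 6.75
eef_pos: [0.4873, -0.1542, 0.1258]
tool_rot: [-0.001, 0.846, 0.533, -0.001]
contact_force: [0.6, -1.0, -0.3]
gripper_width: 0.704
grasp_force: 0.0
(array([0.0025, 0.0047, 0.0577]), array([-0.0025,  0.0014,  0.0034]))
```

View pics/c5.png

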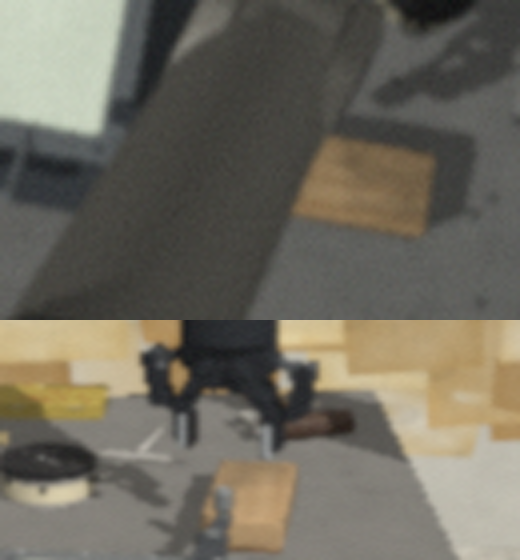

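```bash
python3 -m jog '[{"x":0.002,"y":0.005,"z":0.02,"ax":0.0,"ay":0.0,"az":0.003},{"x":0.002,"y":0.005,"z":0.04,"ax":0.0,"ay":0.0,"az":0.003},{"x":0.002,"y":0.005,"z":0.055,"ax":0.0,"ay":0.0,"az":0.003},{"x":0.002,"y":0.005,"z":0.057,"ax":0.0,"ay":0.0,"az":0.003},{"x":0.002,"y":0.005,"z":0.057,"ax":0.0,"ay":0.0,"az":0.003}]'
python3 -m jog '[{"x":0.0,"y":0.0,"z":0.0,"ax":0.0,"ay":0.0,"az":0.0},{"x":0.0,"y":0.0,"z":0.0,"ax":0.0,"ay":0.0,"az":0.0},{"x":0.0,"y":0.0,"z":0.0,"ax":0.0,"ay":0.0,"az":0.0},{"x":0.0,"y":0.0,"z":0.0,"ax":0.0,"ay":0.0,"az":0.0},{"x":0.0,"y":0.0,"z":0.0,"ax":0.0,"ay":0.0,"az":0.0},{"x":0.0,"y":0.0,"z":0.0,"ax":0.0,"ay":0.0,"az":0.0},{"x":0.0,"y":0.0,"z":0.0,"ax":0.0,"ay":0.0,"az":0.0}]' 0.08 20
python3 - <<'E'
from h import *
K=lambda a:w([-.06-.045*np.sin(a),-.168-.045*np.cos(a),.068])
s,p,r=state()
for a in np.arange(.2,1.6,.2): print(a.round(1),r.inv().apply(K(a)-K(.08)).round(4))
E
```

```text
t: 7.35
eef_pos: [0.4929, -0.1563, 0.0699]
tool_rot: [-0.0, 0.848, 0.53, -0.001]
contact_force: [0.4, 1.1, 0.2]
gripper_width: 0.701
grasp_force: 0.0
t: 8.05
eef_pos: [0.4936, -0.155, 0.0706]
tool_rot: [-0.0, 0.848, 0.531, 0.0]
contact_force: [-2.7, 1.5, 6.9]
gripper_width: 0.172
grasp_force: 22.4
0.2 [-0.0007 -0.0053 -0.    ]
0.4 [-0.0005 -0.0143  0.    ]
0.6 [ 0.0015 -0.0231  0.    ]
0.8 [ 0.0053 -0.0313  0.    ]
1.0 [ 0.0105 -0.0385  0.    ]
1.2 [ 0.0172 -0.0446  0.    ]
1.4 [ 0.0248 -0.0493  0.    ]
```

```bash
python3 -m jog '[{"x":-0.001,"y":-0.005,"z":0.0,"ax":0.0,"ay":0.0,"az":0.07},{"x":-0.001,"y":-0.01,"z":0.0,"ax":0.0,"ay":0.0,"az":0.14},{"x":-0.001,"y":-0.0145,"z":0.0,"ax":0.0,"ay":0.0,"az":0.21},{"x":0.0015,"y":-0.023,"z":0.0,"ax":0.0,"ay":0.0,"az":0.35},{"x":0.005,"y":-0.031,"z":0.0,"ax":0.0,"ay":0.0,"az":0.45},{"x":0.0105,"y":-0.0385,"z":0.0,"ax":0.0,"ay":0.0,"az":0.55},{"x":0.017,"y":-0.0445,"z":0.0,"ax":0.0,"ay":0.0,"az":0.65},{"x":0.025,"y":-0.0495,"z":0.0,"ax":0.0,"ay":0.0,"az":0.75},{"x":0.03,"y":-0.051,"z":0.0,"ax":0.0,"ay":0.0,"az":0.8},{"x":0.03,"y":-0.051,"z":0.0,"ax":0.0,"ay":0.0,"az":0.8}]'
python3 - <<'E'
from h import *
K=lambda a:w([-.06-.045*np.sin(a),-.168-.045*np.cos(a),.068])
s,p,r=state();print(p,K(1.5),s['q'].round(2),s['grasp_force'])
l=RB.inv().apply(p-B)-[-.06,-.168,0];print(l,np.arctan2(-l[0],-l[1]))
E
```

```text
t: 9.05
eef_pos: [0.4589, -0.1063, 0.0704]
tool_rot: [-0.0, 0.988, 0.157, -0.001]
contact_force: [-7.2, -0.9, 12.6]
gripper_width: 0.17
grasp_force: 22.3
[ 0.45894892 -0.10634608  0.07036744] [ 0.45951017 -0.10857333  0.068     ] [-0.52  0.5   0.77  2.2  -0.58  0.65 -0.58] 22.267637818004005
[-0.04583611 -0.00109144  0.07036744] 1.5469889803731882
```

```bash
python3 -m jog '[{"x":0.0,"y":0.0,"z":0.0,"ax":0.0,"ay":0.0,"az":0.0},{"x":0.0,"y":0.0,"z":0.0,"ax":0.0,"ay":0.0,"az":0.0},{"x":0.0,"y":0.0,"z":0.0,"ax":0.0,"ay":0.0,"az":0.0},{"x":0.0,"y":0.0,"z":-0.02,"ax":0.0,"ay":0.0,"az":0.0},{"x":0.0,"y":0.0,"z":-0.06,"ax":0.0,"ay":0.0,"az":0.0},{"x":0.0,"y":0.0,"z":-0.06,"ax":0.0,"ay":0.0,"az":0.0}]' 0.4
python3 - <<'E'
from h import *
print(rel(w([-.14,0,.11]),down(-.179)))
E
```

```text
t: 9.65
eef_pos: [0.4635, -0.1066, 0.1334]
tool_rot: [0.001, 0.987, 0.159, 0.003]
contact_force: [0.5, 0.5, -0.9]
gripper_width: 0.399
grasp_force: 0.0
(array([ 0.0463, -0.1666,  0.0233]), array([ 0.005 , -0.0043, -1.0731]))
```

```bash
python3 -m jog '[{"x":0.01,"y":-0.03,"z":0.0,"ax":0.0,"ay":0.0,"az":-0.13},{"x":0.02,"y":-0.06,"z":0.0,"ax":0.0,"ay":0.0,"az":-0.26},{"x":0.03,"y":-0.09,"z":0.0,"ax":0.0,"ay":0.0,"az":-0.4},{"x":0.036,"y":-0.12,"z":0.0,"ax":0.0,"ay":0.0,"az":-0.53},{"x":0.041,"y":-0.15,"z":0.01,"ax":0.0,"ay":0.0,"az":-0.67},{"x":0.046,"y":-0.166,"z":0.02,"ax":0.0,"ay":0.0,"az":-0.8},{"x":0.046,"y":-0.166,"z":0.02,"ax":0.0,"ay":0.0,"az":-0.93},{"x":0.046,"y":-0.166,"z":0.02,"ax":0.0,"ay":0.0,"az":-1.07},{"x":0.046,"y":-0.166,"z":0.02,"ax":0.0,"ay":0.0,"az":-1.07},{"x":0.046,"y":-0.166,"z":0.02,"ax":0.0,"ay":0.0,"az":-1.07}]' 0.32
python3 - <<'E'
from h import *
print(rel(w([-.14,0,.037]),down(-.179)),get_obs()['q'].round(2))
im=snap("top","pics/t6.png"); im2=snap("side","pics/s6.png")
c=cv2.resize(im[160:280,180:350][:,:,::-1],None,fx=3,fy=3,interpolation=cv2.INTER_CUBIC)
d=cv2.resize(im2[160:240,220:390][:,:,::-1],None,fx=3,fy=3,interpolation=cv2.INTER_CUBIC)
cv2.imwrite("pics/c6.png",np.vstack([c,d]))
E
```

```text
t: 10.65
eef_pos: [0.4524, 0.0661, 0.11]
tool_rot: [-0.0, 0.77, 0.638, 0.0]
contact_force: [-0.4, 0.0, -0.1]
gripper_width: 0.322
grasp_force: 0.0
(array([0.0006, 0.003 , 0.073 ]), array([-0.0002, -0.0003, -0.007 ])) [-0.77  0.34  0.59  2.2  -0.29  0.68 -0.17]
```

View pics/c6.png

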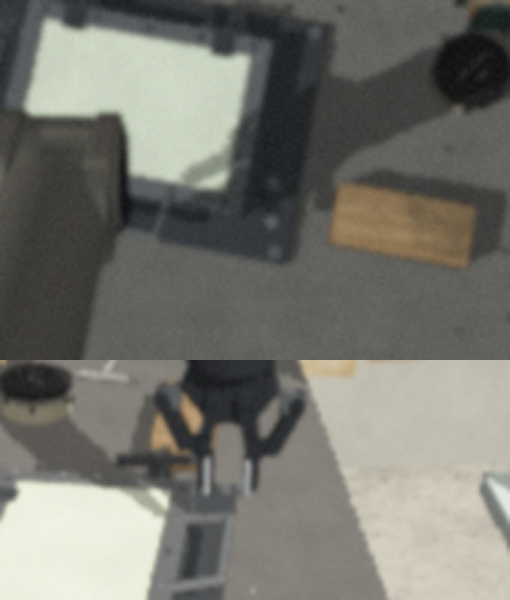

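```bash
python3 -m jog '[{"x":0.0,"y":0.003,"z":0.02,"ax":0.0,"ay":0.0,"az":-0.007},{"x":0.0,"y":0.003,"z":0.04,"ax":0.0,"ay":0.0,"az":-0.007},{"x":0.0,"y":0.003,"z":0.06,"ax":0.0,"ay":0.0,"az":-0.007},{"x":0.0,"y":0.003,"z":0.073,"ax":0.0,"ay":0.0,"az":-0.007},{"x":0.0,"y":0.003,"z":0.073,"ax":0.0,"ay":0.0,"az":-0.007}]'
python3 -m jog '[{"x":0.0,"y":0.0,"z":0.0,"ax":0.0,"ay":0.0,"az":0.0},{"x":0.0,"y":0.0,"z":0.0,"ax":0.0,"ay":0.0,"az":0.0},{"x":0.0,"y":0.0,"z":0.0,"ax":0.0,"ay":0.0,"az":0.0},{"x":0.0,"y":0.0,"z":0.0,"ax":0.0,"ay":0.0,"az":0.0},{"x":0.0,"y":0.0,"z":0.0,"ax":0.0,"ay":0.0,"az":0.0},{"x":0.0,"y":0.0,"z":0.0,"ax":0.0,"ay":0.0,"az":0.0}]' 0 40
python3 - <<'E'
from h import *
s,p,r=state()
b=lambda t:w([.1-.24*np.cos(t)+.018*np.sin(t),0,.037+.24*np.sin(t)+.018*np.cos(t)])
for d in range(5,61,5): print(d,r.inv().apply(b(np.radians(d))-b(0)).round(4))
E
```

```text
t: 11.25
eef_pos: [0.4544, 0.0653, 0.0359]
tool_rot: [-0.0, 0.767, 0.642, -0.001]
contact_force: [-0.4, -0.3, 0.4]
gripper_width: 0.322
grasp_force: 0.0
t: 11.85
eef_pos: [0.4536, 0.0658, 0.0374]
tool_rot: [-0.001, 0.766, 0.642, -0.001]
contact_force: [-5.3, 0.4, 1.9]
gripper_width: 0.102
grasp_force: 39.1
5 [-0.      0.0024 -0.0209]
10 [-0.      0.0066 -0.0414]
15 [-0.      0.0126 -0.0615]
20 [-0.0001  0.0204 -0.0811]
25 [-0.0001  0.0298 -0.0998]
30 [-1.000e-04  4.080e-02 -1.177e-01]
35 [-0.0002  0.0533 -0.1346]
40 [-0.0002  0.0672 -0.1503]
45 [-0.0003  0.0825 -0.1647]
50 [-0.0003  0.0989 -0.1777]
55 [-0.0004  0.1165 -0.1893]
60 [-0.0005  0.1349 -0.1993]
```

```bash
python3 -m jog '[{"x":0.0,"y":0.0005,"z":-0.005,"ax":0.0,"ay":0.0,"az":0.0},{"x":0.0,"y":0.001,"z":-0.0105,"ax":0.0,"ay":0.0,"az":0.0},{"x":0.0,"y":0.0024,"z":-0.021,"ax":0.0,"ay":0.0,"az":0.0},{"x":0.0,"y":0.0043,"z":-0.031,"ax":0.0,"ay":0.0,"az":0.0},{"x":0.0,"y":0.0066,"z":-0.0415,"ax":0.0,"ay":0.0,"az":0.0},{"x":0.0,"y":0.0095,"z":-0.0515,"ax":0.0,"ay":0.0,"az":0.0},{"x":0.0,"y":0.0126,"z":-0.0615,"ax":0.0,"ay":0.0,"az":0.0},{"x":0.0,"y":0.0163,"z":-0.0715,"ax":0.0,"ay":0.0,"az":0.0},{"x":0.0,"y":0.0204,"z":-0.081,"ax":0.0,"ay":0.0,"az":0.0},{"x":0.0,"y":0.025,"z":-0.0905,"ax":0.0,"ay":0.0,"az":0.0},{"x":0.0,"y":0.0298,"z":-0.0998,"ax":0.0,"ay":0.0,"az":0.0},{"x":0.0,"y":0.0298,"z":-0.0998,"ax":0.0,"ay":0.0,"az":0.0}]'
python3 - <<'E'
from h import *
s,p,r=state()
print(RB.inv().apply(p-B))
snap("side","pics/s7.png")
b=lambda t:w([.1-.24*np.cos(t)+.018*np.sin(t),0,.037+.24*np.sin(t)+.018*np.cos(t)])
for d in np.arange(27.5,61,2.5): print(d,r.inv().apply(b(np.radians(d))-b(np.radians(25))).round(4))
E
```

```text
t: 13.05
eef_pos: [0.4826, 0.0605, 0.1381]
tool_rot: [-0.002, 0.766, 0.642, -0.001]
contact_force: [-10.2, 1.6, 1.9]
gripper_width: 0.1
grasp_force: 39.2
[-0.11224132 -0.00073879  0.13807127]
27.5 [-0.      0.0053 -0.0091]
30.0 [-0.      0.011  -0.0179]
32.5 [-0.      0.017  -0.0265]
35.0 [-0.0001  0.0235 -0.0348]
37.5 [-0.0001  0.0303 -0.0428]
40.0 [-0.0001  0.0374 -0.0505]
42.5 [-0.0001  0.0449 -0.0579]
45.0 [-0.0002  0.0526 -0.0649]
47.5 [-0.0002  0.0607 -0.0716]
50.0 [-0.0002  0.0691 -0.078 ]
52.5 [-0.0002  0.0777 -0.084 ]
55.0 [-0.0003  0.0866 -0.0896]
57.5 [-0.0003  0.0957 -0.0948]
60.0 [-0.0003  0.105  -0.0996]
```

```bash
python3 -m jog '[{"x":0.0,"y":0.0045,"z":-0.0091,"ax":0.0,"ay":0.0,"az":0.0},{"x":0.0,"y":0.01,"z":-0.0179,"ax":0.0,"ay":0.0,"az":0.0},{"x":0.0,"y":0.016,"z":-0.0265,"ax":0.0,"ay":0.0,"az":0.0},{"x":0.0,"y":0.0225,"z":-0.0348,"ax":0.0,"ay":0.0,"az":0.0},{"x":0.0,"y":0.0293,"z":-0.0428,"ax":0.0,"ay":0.0,"az":0.0},{"x":0.0,"y":0.0364,"z":-0.0505,"ax":0.0,"ay":0.0,"az":0.0},{"x":0.0,"y":0.0439,"z":-0.0579,"ax":0.0,"ay":0.0,"az":0.0},{"x":0.0,"y":0.0516,"z":-0.0649,"ax":0.0,"ay":0.0,"az":0.0},{"x":0.0,"y":0.0597,"z":-0.0716,"ax":0.0,"ay":0.0,"az":0.0},{"x":0.0,"y":0.0681,"z":-0.078,"ax":0.0,"ay":0.0,"az":0.0},{"x":0.0,"y":0.0767,"z":-0.084,"ax":0.0,"ay":0.0,"az":0.0},{"x":0.0,"y":0.0767,"z":-0.084,"ax":0.0,"ay":0.0,"az":0.0}]'
python3 - <<'E'
from h import *
s,p,r=state()
print(RB.inv().apply(p-B))
b=lambda t:w([.1-.24*np.cos(t)+.018*np.sin(t),0,.037+.24*np.sin(t)+.018*np.cos(t)])
for d in np.arange(55,61,2.5): print(d,r.inv().apply(b(np.radians(d))-b(np.radians(52.5))).round(4),r.inv().apply(b(np.radians(d))-p).round(4))
E
```

```text
t: 14.3
eef_pos: [0.5604, 0.0462, 0.2242]
tool_rot: [-0.001, 0.767, 0.642, 0.0]
contact_force: [-12.8, 0.8, 15.2]
gripper_width: 0.097
grasp_force: 40.9
[-0.03318762 -0.00094645  0.2242125 ]
55.0 [-0.      0.0089 -0.0056] [ 0.0009  0.0103 -0.0197]
57.5 [-0.      0.018  -0.0107] [ 0.0009  0.0194 -0.0249]
60.0 [-0.      0.0274 -0.0155] [ 0.0009  0.0288 -0.0296]
```

```bash
python3 -m jog '[{"x":0.0,"y":0.003,"z":-0.005,"ax":0.0,"ay":0.0,"az":0.0},{"x":0.0,"y":0.008,"z":-0.008,"ax":0.0,"ay":0.0,"az":0.0},{"x":0.0,"y":0.017,"z":-0.0127,"ax":0.0,"ay":0.0,"az":0.0},{"x":0.0,"y":0.0265,"z":-0.0175,"ax":0.0,"ay":0.0,"az":0.0},{"x":0.0,"y":0.0265,"z":-0.0175,"ax":0.0,"ay":0.0,"az":0.0},{"x":0.0,"y":0.0265,"z":-0.0175,"ax":0.0,"ay":0.0,"az":0.0},{"x":0.0,"y":0.0265,"z":-0.0175,"ax":0.0,"ay":0.0,"az":0.0}]'
python3 - <<'E'
from h import *
s,p,r=state()
print(RB.inv().apply(p-B),s['joint_vel'].round(3))
im=snap("top","pics/t8.png"); im2=snap("side","pics/s8.png")
c=cv2.resize(im[120:280,150:350][:,:,::-1],None,fx=2,fy=2); d=cv2.resize(im2[100:290,160:360][:,:,::-1],None,fx=2,fy=1.45)
d=cv2.resize(im2[150:290,170:370][:,:,::-1],None,fx=2,fy=2)
cv2.imwrite("pics/c8.png",np.vstack([c,d]))
E
```

```text
t: 15.0
eef_pos: [0.5866, 0.0414, 0.24]
tool_rot: [0.0, 0.767, 0.642, 0.0]
contact_force: [-5.7, -2.5, 5.6]
gripper_width: 0.102
grasp_force: 40.9
[-0.00652833 -0.00100142  0.23998032] [-0.003 -0.001  0.     0.002  0.002 -0.     0.001]
```

View pics/c8.png

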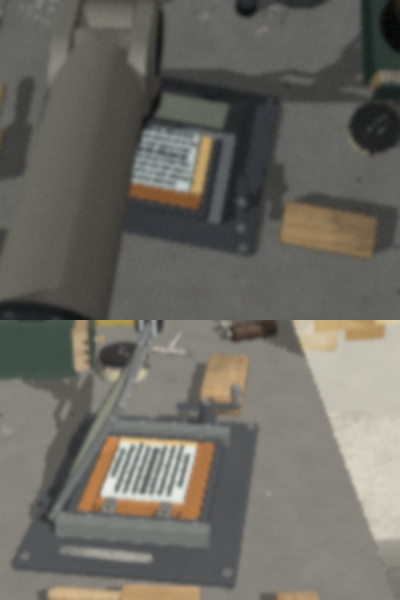

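```bash
python3 -m jog '[{"x":0.0,"y":0.0,"z":0.0,"ax":0.0,"ay":0.0,"az":0.0},{"x":0.0,"y":0.0,"z":0.0,"ax":0.0,"ay":0.0,"az":0.0},{"x":0.0,"y":0.0,"z":0.0,"ax":0.0,"ay":0.0,"az":0.0},{"x":0.0,"y":0.0,"z":0.0,"ax":0.0,"ay":0.0,"az":0.0}]'
python3 -c "
from station import *
print(hand_in())"
```

```text
t: 15.5
eef_pos: [0.5865, 0.0414, 0.2399]
tool_rot: [0.0, 0.767, 0.642, 0.0]
contact_force: [-6.7, -2.5, 6.2]
gripper_width: 0.099
grasp_force: 40.9
the job is handed in; nothing more can be done
None
```

I handed the job in at 15.5 s: the planer stands sole down on the bare bench, the catch is swung about a quarter turn clear, and the gripper holds the tympan still at about 60° by its bar; `hand_in()` returned no verdict.

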